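# Hang the round test weight on the free branch of the turning rack

### The job

Turn the little three-branch rack until its empty branch points straight out towards the front edge of the bench, on the robot's side. Then hang the loose round weight on that branch by its stirrup, so that it hangs freely and at rest with the branch still pointing forward. Leave the loose rectangular weight standing where it is.

Things in the scene. Friction and masses are not known exactly. Their poses are not given: they have to be found in the camera images.
- rack_base: Fixed dark steel foot of the rack: disc 140 mm across, 13 mm high, with a post; origin on the vertical turning axis at bench height, axes parallel to the world's. On the post turns an aluminium hub 38 mm across (top at z = 195 mm) with three level steel rods (branches) 120 degrees apart; two carry weights like the loose ones, rigidly fixed; the third is empty.
- tree (a joint): Turning of the rack (rad): 0 when the empty branch points to -x (to the bench's front edge, square to it), positive clockwise seen from above, so at +1.57 the empty branch points to +y (left). Range -2 to 2. It turns with a light friction of about 0.08 N m and stays where it is left.
- free_branch (a point): Point on the centre line of the empty branch, 75 mm from the turning axis, 170 mm above the bench. Its frame turns with the rack: -x outward along the branch, z up. The rod is 10 mm thick: a collar 18 mm across out to 26 mm from the axis, then plain to a ball end 16 mm across, centred 110 mm from the axis. It can be gripped from above.
- round_weight: Loose steel weight to hang, 0.28 to 0.56 kg: round disc 58 mm across, 30 mm high, with a flat-strip stirrup (closed inverted U) standing on it in its y-z plane. Origin at the centre of its underside, z up. The stirrup's opening runs along x, 42 mm wide, from 30 to 80 mm above the underside.
- stirrup_top (a point): Centre of the top face of the round weight's stirrup, 84 mm above its underside; axes as round_weight. The stirrup is 50 mm wide outside (along y; can be gripped across this from above); its strip is 4 mm thick and 16 mm wide along x.
- block_weight: Loose bystander, to be left alone: steel weight with a rectangular body 44 x 60 x 30 mm and the same stirrup; origin at the centre of its underside.
There are look-alikes about, which are no part of the job. What is shaped like the round_weight but turquoise or yellow is not meant.

How it is judged:
By the outcome, as a careful person would: the job done as asked, in the order asked, and still so for the second after the job is handed in, with the robot touching nothing.
It also fails if it takes over 59 s, if anything falls off the work surface, if the arm or the gripper's body presses on something with over 40 N, if the wrist force passes 120 N, or if a joint passes its speed limit or range.

### The arm

A 6-joint arm with a two-finger parallel gripper is mounted at the origin on a cart in front of the work surface, level with it; the furniture and walls round the work are solid. World frame = base frame: x ahead of the robot, y to its left, z up, the work surface at z = 0. Lengths are in m, angles in rad, forces in N, time in s.
With the tool pointing down it reaches from about 0.4 to 0.825 m from the base axis. Payload 7 kg.
Tool frame: the origin (TCP) lies midway between the tips of the shut fingers; the grasp point (between the pads) lies arm.hold_point_z behind it (arm.hold_point_z is the distance from the TCP to the grasp point, in m); z points along the fingers, y is the line along which they close (so a half turn about z gives the same grasp; the last joint's range is limited). The gripper opens to 88 mm and grips with 3 to 60 N. Pads are 19 mm wide; open, the fingers measure 130 mm over their backs; the gripper's body (78 mm by 193 mm) begins 47 mm behind the grasp point.
Start: joints at [1.565, 0.359, 0.012, 0, -1.224, -0.288], TCP at [0.195, 0.646, 0.227] pointing down, gripper open.
Joint ranges: [-3.07, 3.07], [-1.43, 2.12], [-1.02, 1.25], [-3.03, 1.67], [-3.05, -0], [-3.03, 3.03]. Speed limits (rad/s): [2.39, 2.39, 3.01, 3.14, 3.14, 3.14].

### API

Orientations are given as [roll, pitch, yaw] about the fixed x, y, z axes, in that order (R = Rz(yaw) Ry(pitch) Rx(roll)).
In Python, from station import arm gives the robot as it stands.
- The arm moves only by the shell command python3 -m crank 'ROWS' [OPENING] [FORCE]. ROWS is JSON, a list that holds one entry, the list of rows, each a list of 4 numbers: the shift along the tool's x, y, z in units of 25 mm (1.0 is 25 mm), then the turn about the tool's z in units of 5 degrees (1.0 is 5 degrees). A call has 1 to 12 rows; each row is the pose to reach, as a shift and turn from the pose commanded when the call began, along the tool's axes at that moment; what a row does not reach only later rows make up. A row lasts 1/8 s, in which the tool goes at most 62.5 mm and 10.7 degrees, less where a joint would pass 70% of its speed; a pose out of reach is approached as far as the arm can. A call with a gripper value outside its range is refused whole. OPENING is the closure, from 0 (fully open) to 1 (shut), set as the call begins (- or left out, the last holds). The fingers move at their own pace and stop on an object; FORCE is the grip in N (left out, the last holds). Time passes only in rows, so rows that repeat a pose let the fingers close. It gives the time, the measured TCP pose, the force, the opening and the grip force at its end, in the units of the state.
- arm.get_state(): the state, without advancing time (a new reading comes with each control period).
- arm.grab_frame(name): name is "side" or "top" or "wrist"; returns (picture, depth): 420x560x3 uint8, red, green, blue; 420x560 float32, m along the optical axis (not along the pixel's ray), 0 where there is no reading.
- arm.get_calibration(name): a dict with "mtx" (3x3 intrinsics, pixels), "R" (3x3) and "t" (3): a world point X has camera coordinates R X + t; the wrist camera has in their place "mount" (4x4, takes a point from camera to tool coordinates, whose origin is the TCP and whose axes are the flange's). Camera axes: x right, y down, z forward; pixel columns grow to the right and rows downward; lengths in m; the calibration is good to about 2 mm. A picture is of the moment at which its call begins: read the wrist's pose just before it. get_calibration takes no time and is no camera call.
- arm.job_done(): hands the job in; it is judged then, once.
Trained networks look in the newest picture that a camera, given by its name, has taken for a name from the list of things; names that differ only in an ending like _2 or _b are one class to them, and where a whole thing is asked for, a point or a joint stands for the part that bears it (a point fixed in the world has none). Each returns a list of dicts, best first, with "score" (0 to 1); they miss things now and then, are a little off and sometimes report something else, mostly with a low value. They report only what shows in the picture. A call takes as long as a camera call. They do not tell look-alikes from the thing itself.
- arm.recognise(thing, camera): "extent" ([left, top, width, height] in pixels, round what is visible of it).
- arm.trace(thing, camera): "mask" (420x560 bool, what is visible of it) and "extent" ([left, top, width, height] in pixels, round what is visible of it).
The state is a dict: "t": time; "q": joint angles; "qd": joint speeds; "joint_efforts": joint torques, N m; "eef_pos": TCP position; "ee_rot": TCP orientation; "force": force on the tool from outside, world axes, zero at the start; "moment": the same for the moment, N m; "width": finger opening in m; "gripper_force": force on a finger pad.
Only numpy, scipy, OpenCV 4.12 (cv2) and the standard library are available. Lean on these libraries where they do the work, as an engineer would, in place of code of your own. Each camera call takes 0.05 s, during which the arm holds its last target. There are 200 camera calls.

## Working session

There is one attempt and no reset: what is moved stays moved. The work goes in short steps, Python scripts to look and compute and a shell command to move; the robot and the scene stay as the last step left them, time stands still between calls to the robot, and variables do not carry over. Pictures are saved under pics/ and viewed, at most 10 in all, crops included, and the job is handed in when it is done.

```bash
ls; mkdir -p pics; cat > h.py <<'E'
import numpy as np, cv2
from station import arm
from scipy.spatial.transform import Rotation as Ro
def cam2world(name,st=None):
    c=arm.get_calibration(name)
    if name=="wrist":
        M=np.array(c["mount"]);st=st or arm.get_state()
        R=Ro.from_euler('xyz',st["ee_rot"]).as_matrix()
        return np.array(c["mtx"]),R@M[:3,:3],R@M[:3,3]+np.array(st["eef_pos"])
    R=np.array(c["R"]);t=np.array(c["t"]);return np.array(c["mtx"]),R.T,-R.T@t
def cloud(name,depth,st=None):
    K,R,t=cam2world(name,st)
    v,u=np.mgrid[:depth.shape[0],:depth.shape[1]]
    p=np.stack([(u-K[0,2])/K[0,0]*depth,(v-K[1,2])/K[1,1]*depth,depth],-1)
    W=p@R.T+t; W[depth<=0]=np.nan
    return W
def save(n,im): cv2.imwrite(f"pics/{n}.png",im[:,:,::-1])
E
python3 - <<'E'
from h import *
s=arm.get_state();print({k:np.round(v,3) for k,v in s.items()},arm.hold_point_z)
for n in ("top","side"):
    im,d=arm.grab_frame(n);save(n+"1",im);np.savez(f"/tmp/{n}1.npz",im=im,d=d)
    W=cloud(n,d)
    for th in ("round_weight","block_weight","rack_base","free_branch"):
        for r in arm.trace(th,n):
            m=r["mask"];w=W[m];w=w[~np.isnan(w[:,0])]
            print(n,th,round(r["score"],2),np.round(r["extent"]),np.round(np.percentile(w,[2,50,98],axis=0),3).tolist() if len(w) else None, np.median(im[m],axis=0))
E
```

```text
pics
{'t': np.float64(0.0), 'q': array([ 1.565,  0.359,  0.011, -0.   , -1.224, -0.288]), 'qd': array([ 0.001, -0.002, -0.   , -0.   ,  0.001, -0.001]), 'joint_efforts': array([ 1.0000e-03, -5.8271e+01,  2.9306e+01,  6.9970e+00,  7.0000e-03,
       -0.0000e+00]), 'eef_pos': array([0.195, 0.646, 0.226]), 'ee_rot': array([ 3.14 , -0.   , -0.294]), 'force': array([ 0.253, -0.399, -0.75 ]), 'moment': array([-0.015,  0.06 ,  0.034]), 'gripper_force': np.float64(0.0), 'width': np.float64(0.088)} 0.0188
top round_weight 0.98 [255. 251.  28.  29.] [[0.409, -0.176, 0.002], [0.432, -0.151, 0.032], [0.463, -0.126, 0.087]] [ 60. 192. 178.]
top round_weight 0.96 [303. 236.  25.  24.] [[0.463, -0.26, 0.007], [0.485, -0.235, 0.032], [0.516, -0.211, 0.087]] [197. 200. 205.]
top round_weight 0.77 [330. 274.  28.  29.] [[0.382, -0.334, 0.012], [0.405, -0.305, 0.032], [0.432, -0.282, 0.087]] [243. 230.  76.]
top round_weight 0.7 [328. 151.  28.  25.] [[0.649, -0.299, 0.008], [0.67, -0.274, 0.032], [0.687, -0.248, 0.087]] [ 57. 188. 175.]
top block_weight 0.66 [365. 240.  36.  28.] [[0.465, -0.407, -0.0
[... 693 characters left out ...]
-0.248, 0.084]] [ 45. 134. 121.]
side round_weight 0.68 [300. 230.  25.  46.] [[0.409, -0.176, 0.002], [0.432, -0.136, 0.03], [0.459, -0.123, 0.085]] [ 17.  141.5 128. ]
side round_weight 0.58 [300. 203.  26.  42.] [[0.467, -0.261, 0.005], [0.487, -0.221, 0.031], [0.514, -0.208, 0.085]] [160.  159.  150.5]
side block_weight 0.8 [319. 174.  30.  38.] [[0.462, -0.48, -0.002], [0.489, -0.377, 0.028], [0.528, -0.351, 0.084]] [141. 130. 124.]
side rack_base 0.84 [146. 217. 100. 104.] [[0.539, -0.001, 0.007], [0.597, 0.077, 0.103], [0.697, 0.151, 0.19]] [101. 103.  97.]
side free_branch 0.81 [151. 220.  98.  71.] [[0.537, -0.016, 0.02], [0.593, 0.062, 0.156], [0.71, 0.171, 0.191]] [174. 165. 153.]
```

```bash
python3 - <<'E'
from h import *
z=np.load("/tmp/top1.npz");im=z["im"];W=cloud("top",z["d"])
c=im[80:320,80:420];cv2.imwrite("pics/topcrop.png",cv2.resize(c[:,:,::-1],(800,565),interpolation=cv2.INTER_CUBIC))
P=W.reshape(-1,3);P=P[~np.isnan(P[:,0])]
# round stirrup
s=P[(np.hypot(P[:,0]-.487,P[:,1]+.235)<.045)&(P[:,2]>.06)]
b=P[(np.hypot(P[:,0]-.487,P[:,1]+.235)<.045)&(P[:,2]>.02)&(P[:,2]<.045)]
for q in (s,b):
    r=cv2.minAreaRect(q[:,:2].astype(np.float32)*1000);print(len(q),r,np.median(q[:,2]),q[:,:2].mean(0))
s2=s[s[:,2]>.078];u,sv,vt=np.linalg.svd(s2[:,:2]-s2[:,:2].mean(0));print(len(s2),s2.mean(0),vt[0],sv)
# hub
h=P[(np.hypot(P[:,0]-.6,P[:,1]-.07)<.2)&(P[:,2]>.185)];print("hub",len(h),cv2.minEnclosingCircle(h[:,:2].astype(np.float32)),h.mean(0))
br=P[(np.hypot(P[:,0]-.6,P[:,1]-.07)<.2)&(P[:,2]>.15)&(P[:,2]<.185)]
cx=h[:,:2].mean(0);d=br[:,:2]-cx;a=np.degrees(np.arctan2(d[:,1],d[:,0]));r=np.hypot(*d.T)
for k in np.arange(-180,180,10):
    m=(a>=k)&(a<k+10)&(r>.03)
    if m.sum(): print(k,m.sum(),round(r[m].max(),3),round(np.median(a[m]),1))
E
```

```text
213 ((490.0673522949219, -236.12261962890625), (49.96763610839844, 16.441253662109375), 87.27468872070312) 0.0840332493854743 [ 0.48979827 -0.23587096]
393 ((489.129638671875, -236.35316467285156), (56.408023834228516, 56.1977653503418), 7.322495937347412) 0.030276382369314847 [ 0.48485497 -0.23494336]
204 [ 0.48998362 -0.23617896  0.08425724] [-0.05225389 -0.99863383] [0.20695842 0.06752723]
hub 1612 ((0.6754123568534851, 0.014811582863330841), 0.1099725216627121) [ 0.71812269 -0.01895462  0.26098327]
-180 13 0.179 -179.5
-70 17 0.056 -62.9
-60 38 0.053 -53.7
-50 5 0.043 -48.0
80 15 0.091 89.2
90 51 0.092 94.1
100 97 0.118 106.8
110 172 0.121 114.6
120 172 0.259 126.4
130 298 0.254 133.0
140 124 0.164 146.0
150 75 0.155 155.2
160 231 0.183 166.6
170 163 0.182 173.7
```

View pics/topcrop.png

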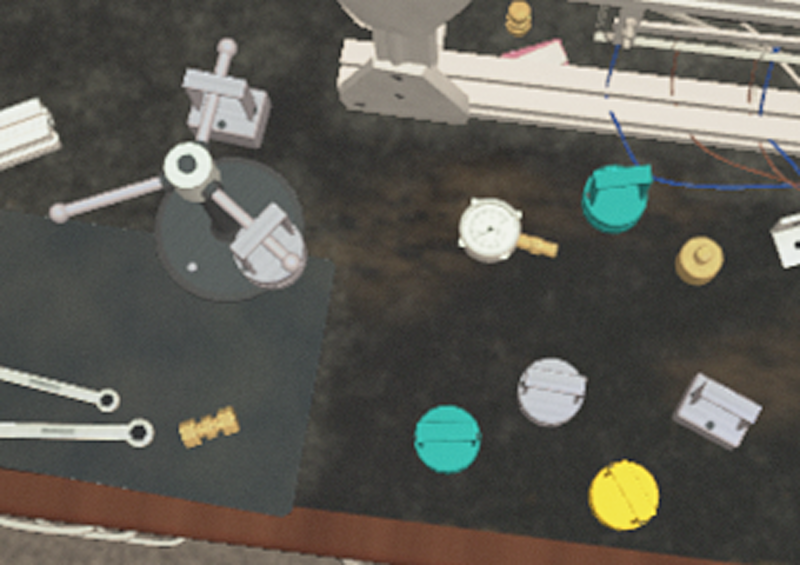

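View pics/side1.png

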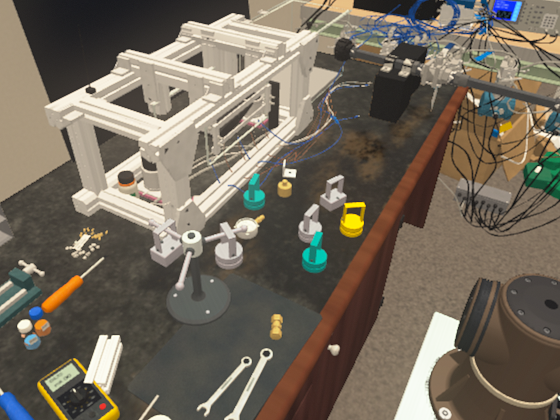

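```bash
cat >> h.py <<'E'
def rack(n,d,c0=(.615,.07)):
    W=cloud(n,d);P=W.reshape(-1,3);P=P[~np.isnan(P[:,0])]
    h=P[(np.hypot(P[:,0]-c0[0],P[:,1]-c0[1])<.08)&(P[:,2]>.188)&(P[:,2]<.205)]
    r=cv2.minAreaRect(h[:,:2].astype(np.float32)*1000);print("hub",len(h),r[0],r[1],np.median(h[:,2]))
    return P,np.array(r[0])/1000
def branch(P,c,lo=-180,hi=180):
    d=P[:,:2]-c;r=np.hypot(*d.T);a=np.degrees(np.arctan2(d[:,1],d[:,0]))
    m=(r>.03)&(r<.122)&(P[:,2]>.165)&(P[:,2]<.184)
    return d[m],r[m],a[m],P[m]
E
python3 - <<'E'
from h import *
for n in ("top","side"):
    z=np.load(f"/tmp/{n}1.npz");P,c=rack(n,z["d"])
    d,r,a,Q=branch(P,c)
    hist=np.histogram(a,np.arange(-180,181,10));print([(int(k),int(v)) for v,k in zip(*hist) if v])
    for lo in np.arange(-180,180,10):
        m=(a>=lo)&(a<lo+10)
        if m.sum()>3: print(lo,m.sum(),r[m].max().round(3),np.median(a[m]).round(1),np.median(Q[m,2]).round(3))
E
```

```text
hub 277 (607.3284301757812, 75.44381713867188) (35.669654846191406, 36.52516174316406) 0.1910480615471255
[(-150, 30), (-140, 80), (-130, 249), (-120, 70), (-110, 22), (-30, 38), (-20, 71), (-10, 229), (0, 64), (10, 27), (100, 7), (110, 242), (120, 16)]
-150 30 0.086 -141.8 0.179
-140 80 0.085 -133.9 0.179
-130 249 0.117 -125.3 0.176
-120 70 0.086 -115.4 0.179
-110 22 0.086 -108.6 0.18
-30 38 0.086 -22.4 0.177
-20 71 0.085 -13.7 0.179
-10 229 0.116 -5.6 0.176
0 64 0.086 4.2 0.179
10 27 0.085 11.9 0.179
100 7 0.046 109.0 0.173
110 242 0.119 116.1 0.174
120 16 0.054 121.3 0.173
hub 180 (606.35400390625, 74.61227416992188) (35.03191375732422, 35.56487274169922) 0.18996364006984306
[(-150, 51), (-140, 64), (-130, 183), (-120, 34), (-110, 20), (-30, 27), (-20, 37), (-10, 171), (0, 51), (10, 49), (100, 4), (110, 212), (120, 10)]
-150 51 0.086 -142.8 0.173
-140 64 0.084 -132.8 0.177
-130 183 0.115 -126.7 0.174
-120 34 0.085 -115.3 0.178
-110 20 0.085 -108.2 0.177
-30 27 0.086 -22.3 0.177
-20 37 0.085 -15.0 0.178
-10 171 0.114 -3.5 0.174
0 51 0.085 3.1 0.178
10 49 0.086 13.1 0.175
100 4 0.054 109.2 0.172
110 212 0.118 115.6 0.174
120 10 0.053 121.0 0.172
```

```bash
cat >> h.py <<'E'
def rows(xyz,yaw_deg,st=None):
    st=st or arm.get_state();R=Ro.from_euler('xyz',st["ee_rot"]).as_matrix()
    y0=np.degrees(st["ee_rot"][2]);d=R.T@(np.array(xyz)-st["eef_pos"])/.025
    print("rows",np.round(d,3),"turn",round(-((yaw_deg-y0+180)%360-180)/5,3))
E
python3 -m crank '[[[20.4,14.8,0,9.54],[20.4,14.8,0,9.54],[20.4,14.8,0,9.54],[20.4,14.8,0,9.54],[20.4,14.8,0,9.54],[20.4,14.8,0,9.54],[20.4,14.8,0,9.54],[20.4,14.8,0,9.54],[20.4,14.8,0,9.54],[20.4,14.8,0,9.54],[20.4,14.8,0,9.54],[20.4,14.8,0,9.54]]]' 0
python3 - <<'E'
from h import *
s=arm.get_state();im,d=arm.grab_frame("wrist");save("w1",im)
W=cloud("wrist",d,s);P=W.reshape(-1,3);P=P[~np.isnan(P[:,0])]
c=np.array([.607,.075])
h=P[(np.hypot(*(P[:,:2]-c).T)<.05)&(P[:,2]>.185)&(P[:,2]<.2)];print("hub",len(h))
if len(h): print(cv2.minAreaRect(h[:,:2].astype(np.float32)*1000))
dd,r,a,Q=branch(P,c);m=(a>95)&(a<140);print(m.sum(),np.median(a[m]),cv2.fitLine(Q[m][:,:2].astype(np.float32),cv2.DIST_HUBER,0,.01,.01).ravel())
rows([.575,.143,.151],-64.5)
print(s["eef_pos"],np.degrees(s["ee_rot"]),s["t"])
E
```

```text
t: 2.0
eef_pos: [0.5765, 0.1437, 0.2263]
ee_rot: [3.141, 0.0, -1.128]
force: [0.7, -0.3, -0.0]
width: 0.0876
gripper_force: 0.0
hub 3444
((606.9549560546875, 72.57461547851562), (37.250022888183594, 37.18393325805664), 79.13414764404297)
1712 116.0901400539054 [ 0.42036408 -0.9073555   0.5755901   0.13928032]
rows [0.034 0.069 3.021] turn -0.009
[0.57652789 0.14370961 0.22634451] [ 1.79981014e+02  8.37578325e-03 -6.46270449e+01] 2.0
```

View pics/w1.png

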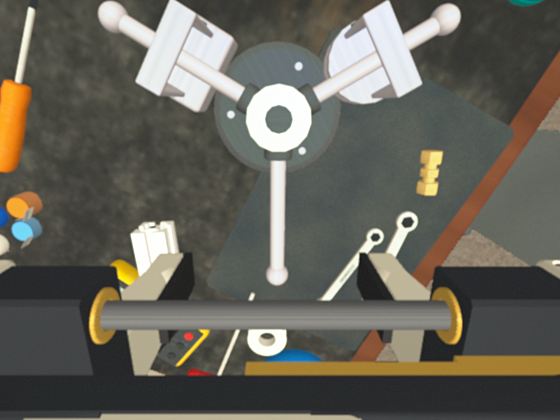

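```bash
python3 -m crank '[[[0,0,1,0],[0,0.05,2,0],[0,0.05,3,0],[0,0.05,3,0]]]' 0
python3 -m crank '[[[0,0,0,0],[0,0,0,0],[0,0,0,0],[0,0,0,0],[0,0,0,0],[0,0,0,0],[0,0,0,0],[0,0,0,0]]]' 1 20
python3 - <<'E'
from h import *
s=arm.get_state()
im,d=arm.grab_frame("wrist");W=cloud("wrist",d,s);P=W.reshape(-1,3);P=P[~np.isnan(P[:,0])]
c=np.array([.607,.0745])
h=P[(np.hypot(*(P[:,:2]-c).T)<.03)&(P[:,2]>.188)&(P[:,2]<.2)];print("hub",len(h))
if len(h)>5: print(cv2.minAreaRect(h[:,:2].astype(np.float32)*1000)[:2])
p=s["eef_pos"][:2];print(p,np.degrees(np.arctan2(*(p-c)[::-1])),np.hypot(*(p-c)),np.degrees(s["ee_rot"]))
# arc rows: rotate about c from grasp, in tool frame
yaw=s["ee_rot"][2];R=Ro.from_euler('xyz',s["ee_rot"]).as_matrix()
tot=180-np.degrees(np.arctan2(*(p-c)[::-1]))
for f in np.arange(1,13)/12:
    a=np.radians(tot*f);v=p-c;n=np.array([np.cos(a)*v[0]-np.sin(a)*v[1],np.sin(a)*v[0]+np.cos(a)*v[1]])
    q=R.T@np.r_[n-v,0]/.025;print(np.round(q[:2],2),round(-tot*f/5,2))
E
```

```text
t: 2.55
eef_pos: [0.5736, 0.1446, 0.1501]
ee_rot: [3.138, -0.0, -1.124]
force: [0.5, 0.4, -0.4]
width: 0.0877
gripper_force: 0.0
t: 3.55
eef_pos: [0.5753, 0.1437, 0.1515]
ee_rot: [3.141, -0.0, -1.126]
force: [0.0, 0.1, 1.1]
width: 0.0135
gripper_force: 0.0
hub 8759
((606.9479370117188, 72.21903991699219), (37.453556060791016, 36.970863342285156))
[0.57534686 0.1436543 ] 114.5944021040182 0.07605417669046921 [ 1.79994041e+02 -1.62179366e-03 -6.45331120e+01]
[0.01 0.29] -1.09
[0.05 0.58] -2.18
[0.11 0.86] -3.27
[0.2  1.13] -4.36
[0.32 1.4 ] -5.45
[0.46 1.65] -6.54
[0.62 1.89] -7.63
[0.81 2.11] -8.72
[1.01 2.31] -9.81
[1.24 2.5 ] -10.9
[1.48 2.66] -11.99
[1.73 2.79] -13.08
```

```bash
python3 -m crank '[[[0,0,0,0],[0,0,0,0],[0,0,0,0],[0,0,0,0]]]' 1 20
python3 -m crank '[[[0.01,0.29,0,-1.08],[0.05,0.58,0,-2.15],[0.11,0.86,0,-3.23],[0.2,1.13,0,-4.3],[0.32,1.4,0,-5.38],[0.46,1.65,0,-6.45],[0.62,1.89,0,-7.53],[0.81,2.11,0,-8.6],[1.01,2.31,0,-9.68],[1.24,2.5,0,-10.75],[1.48,2.66,0,-11.83],[1.74,2.79,0,-12.9]]]'
python3 -m crank '[[[0,0,0,0],[0,0,0,0]]]'
cat > m.py <<'E'
from h import *
s=arm.get_state();print(s["t"],s["eef_pos"],np.degrees(s["ee_rot"]))
for n in ("top","side","wrist"):
    im,d=arm.grab_frame(n);save(n+"_%.1f"%s["t"],im)
    W=cloud(n,d,s if n=="wrist" else None);P=W.reshape(-1,3);P=P[~np.isnan(P[:,0])]
    h=P[(np.hypot(*(P[:,:2]-[.607,.0745]).T)<.03)&(P[:,2]>.186)&(P[:,2]<.2)]
    if len(h)<20: print(n,"no hub");continue
    b=cv2.minAreaRect(h[:,:2].astype(np.float32)*1000);c=np.array(b[0])/1000
    print(n,"hub",len(h),np.round(b[0],1),np.round(b[1],1))
    dd,r,a,Q=branch(P,c)
    for k in (-60,60,180):
        m=(abs((a-k+180)%360-180)<25)
        x=dd[m];u=np.array([np.cos(np.radians(k)),np.sin(np.radians(k))]);o=x@[-u[1],u[0]];g=abs(o)<.016
        if k!=180: g=g&(r[m]>.0) &((r[m]>.09)|(r[m]<.045))
        if g.sum()>5: print("  br",k,g.sum(),r[m][g].max().round(3),"mean ang",np.degrees(np.mean(o[g]/r[m][g])).round(2),"line",(lambda l:np.degrees(np.arctan(l[1]/l[0])).round(2))(cv2.fitLine(x[g].astype(np.float32),cv2.DIST_HUBER,0,.01,.01).ravel()))
E
python3 m.py
```

```text
t: 4.1
eef_pos: [0.5753, 0.1436, 0.1515]
ee_rot: [3.141, -0.0, -1.126]
force: [-0.0, -0.5, 0.3]
width: 0.0091
gripper_force: 20.0
t: 5.6
eef_pos: [0.5312, 0.0745, 0.1515]
ee_rot: [-3.141, -0.0, 0.003]
force: [1.2, 1.4, -2.3]
width: 0.0091
gripper_force: 20.0
t: 5.85
eef_pos: [0.5312, 0.0745, 0.1515]
ee_rot: [3.142, -0.0, -0.003]
force: [0.7, -0.4, -1.1]
width: 0.0089
gripper_force: 20.0
5.85 [0.53116844 0.07447299 0.15153806] [ 1.79996680e+02 -5.82045584e-03 -1.52054729e-01]
top hub 227 [609.9  70.7] [37.4 25.9]
  br -60 118 0.111 mean ang -0.93 line -60.91
  br 180 55 0.12 mean ang -2.27 line 29.76
side hub 79 [614.1  72. ] [21.4 27.9]
  br -60 9 0.042 mean ang -5.98 line -42.47
  br 60 106 0.117 mean ang 6.37 line 62.71
  br 180 110 0.122 mean ang -2.35 line -5.63
wrist hub 8812 [607.4  72.4] [37.1 37.2]
  br -60 1129 0.096 mean ang -0.2 line -64.24
  br 60 1140 0.096 mean ang 0.16 line 64.14
  br 180 3781 0.115 mean ang -0.05 line -0.07
```

```bash
python3 -m crank '[[[0,0,0,0],[0,0,0,0],[0,0,0,0],[0,0,0,0],[0,0,0,0],[0,0,0,0]]]' 0 20
python3 -m crank '[[[0,0,-1,0],[0,0,-2,0],[0,0,-3,0],[0,0,-4,0],[0,0,-4,0],[0,0,-4,0]]]'
python3 m.py
python3 -m crank '[[[-0.4,2,0,0.6],[-0.7,4,0,0.6],[-1,6,0,0.6],[-1.3,8,0,0.6],[-1.5,10,0,0.6],[-1.6,11,0,0.6],[-1.6,12,0,0.6],[-1.64,12.42,0,0.6],[-1.64,12.42,0,0.6],[-1.64,12.42,0,0.6]]]'
python3 - <<'E'
from h import *
s=arm.get_state();im,d=arm.grab_frame("wrist");save("w3",im);W=cloud("wrist",d,s);P=W.reshape(-1,3);P=P[~np.isnan(P[:,0])]
q=P[(np.hypot(P[:,0]-.489,P[:,1]+.236)<.045)&(P[:,2]>.076)&(P[:,2]<.095)]
print(len(q),np.median(q[:,2]),cv2.minAreaRect(q[:,:2].astype(np.float32)*1000))
q=P[(np.hypot(P[:,0]-.489,P[:,1]+.236)<.045)&(P[:,2]>.02)&(P[:,2]<.04)]
print(len(q),cv2.minAreaRect(q[:,:2].astype(np.float32)*1000))
print(s["eef_pos"],np.degrees(s["ee_rot"]))
E
```

```text
t: 6.75
eef_pos: [0.5311, 0.0744, 0.1516]
ee_rot: [3.142, 0.0, -0.001]
force: [0.2, 0.2, 0.3]
width: 0.0636
gripper_force: 0.0
t: 7.5
eef_pos: [0.5307, 0.0744, 0.2511]
ee_rot: [-3.142, 0.001, -0.001]
force: [0.1, 0.5, -0.6]
width: 0.0876
gripper_force: 0.0
7.5 [0.53071809 0.07435773 0.25105631] [-1.79996612e+02  3.60748104e-02 -4.23317604e-02]
top hub 133 [608.3  79.3] [30.2 37. ]
  br -60 102 0.12 mean ang -2.18 line -64.75
  br 60 24 0.041 mean ang -1.52 line 17.74
  br 180 197 0.118 mean ang 3.22 line 0.64
side hub 184 [608.6  77.7] [29.4 37.4]
  br -60 8 0.042 mean ang -5.48 line 1.9
  br 60 126 0.114 mean ang 2.3 line 60.99
  br 180 240 0.12 mean ang 0.73 line -0.32
wrist hub 2755 [607.5  72.7] [37.2 37.1]
  br -60 1214 0.117 mean ang -0.02 line -59.99
  br 60 1222 0.116 mean ang -0.06 line 59.97
  br 180 1475 0.116 mean ang 0.01 line -0.01
t: 8.9
eef_pos: [0.4899, -0.2354, 0.2514]
ee_rot: [-3.141, 0.0, -0.053]
force: [0.1, -0.6, 0.8]
width: 0.0878
gripper_force: 0.0
779 0.0838751322407445 ((490.39056396484375, -240.09046936035156), (49.49074172973633, 16.316484451293945), 86.71526336669922)
1144 ((491.7450256347656, -238.0254364013672), (52.9625129699707, 56.97978591918945), 60.93759536743164)
[ 0.48992511 -0.23544801  0.25141946] [-1.79989694e+02  1.01373172e-02 -3.01049027e+00]
```

```bash
python3 -m crank '[[[0,0.07,2,0.05],[0,0.07,4,0.05],[0,0.07,5.5,0.05],[0,0.07,6.7,0.05],[0,0.07,7.6,0.05],[0,0.07,8.15,0.05],[0,0.07,8.15,0.05],[0,0.07,8.15,0.05]]]'
python3 -m crank '[[[0,0,0,0],[0,0,0,0],[0,0,0,0],[0,0,0,0],[0,0,0,0],[0,0,0,0],[0,0,0,0],[0,0,0,0]]]' 1 40
python3 - <<'E'
from h import *
s=arm.get_state();rows([.430,.0745,.0472+.115],0);print(s["gripper_force"],s["width"])
E
```

```text
t: 9.95
eef_pos: [0.4906, -0.2378, 0.0487]
ee_rot: [3.141, -0.001, -0.057]
force: [0.1, 0.0, -0.3]
width: 0.0877
gripper_force: 0.0
t: 10.95
eef_pos: [0.4899, -0.2378, 0.0479]
ee_rot: [3.142, -0.0, -0.057]
force: [-0.5, 0.1, 1.4]
width: 0.0496
gripper_force: 40.0
rows [ -3.105 -12.336  -4.572] turn -0.656
39.999781250953674 0.04962749250397063
```

```bash
python3 -m crank '[[[0,0,-0.5,0],[0,0,-1.3,0],[0,0,-2.2,0],[0,0,-3.1,0],[0,0,-4,0],[0,0,-4.5,0],[0,0,-4.6,0],[0,0,-4.6,0]]]'
python3 -m crank '[[[-0.2,-0.7,0,-0.1],[-0.5,-2,0,-0.2],[-0.9,-3.5,0,-0.3],[-1.3,-5,0,-0.4],[-1.6,-6.5,0,-0.5],[-1.9,-8,0,-0.66],[-2.2,-9.4,0,-0.66],[-2.4,-10.6,0,-0.66],[-2.6,-11.6,0,-0.66],[-2.7,-12.2,0,-0.66],[-2.7,-12.35,0,-0.66],[-2.7,-12.35,0,-0.66]]]'
python3 -m crank '[[[0,0,0,0],[0,0,0,0],[0,0,0,0],[0,0,0,0]]]'
python3 - <<'E'
from h import *
s=arm.get_state();rows([.532,.0745,.163],0);print(s["eef_pos"],np.degrees(s["ee_rot"]),s["force"])
im,d=arm.grab_frame("side");c=im[180:340,120:330];cv2.imwrite("pics/s4.png",cv2.resize(c[:,:,::-1],(788,600),interpolation=cv2.INTER_CUBIC))
W=cloud("side",d);P=W.reshape(-1,3);P=P[~np.isnan(P[:,0])]
q=P[(np.hypot(P[:,0]-s["eef_pos"][0],P[:,1]-.0745)<.045)&(P[:,2]>.1)&(P[:,2]<.15)]
print(len(q),np.percentile(q,[1,99],axis=0))
E
```

```text
t: 11.95
eef_pos: [0.4893, -0.2376, 0.1622]
ee_rot: [-3.141, 0.001, -0.058]
force: [1.1, 0.5, -2.7]
width: 0.0497
gripper_force: 40.0
t: 13.45
eef_pos: [0.4399, 0.0741, 0.1626]
ee_rot: [3.141, 0.0, 0.001]
force: [0.4, -0.6, -2.9]
width: 0.0496
gripper_force: 40.0
t: 13.95
eef_pos: [0.4401, 0.0741, 0.1628]
ee_rot: [3.142, 0.0, -0.0]
force: [0.1, 0.1, -3.6]
width: 0.0497
gripper_force: 40.0
rows [ 3.676 -0.017 -0.008] turn -0.001
[0.44010933 0.07408466 0.16279682] [ 1.79996537e+02  2.39518548e-03 -4.58541804e-03] [ 0.13725503  0.09014661 -3.64285027]
594 [[0.41145191 0.05139908 0.1158064 ]
 [0.45905728 0.10365753 0.14745013]]
```

View pics/s4.png

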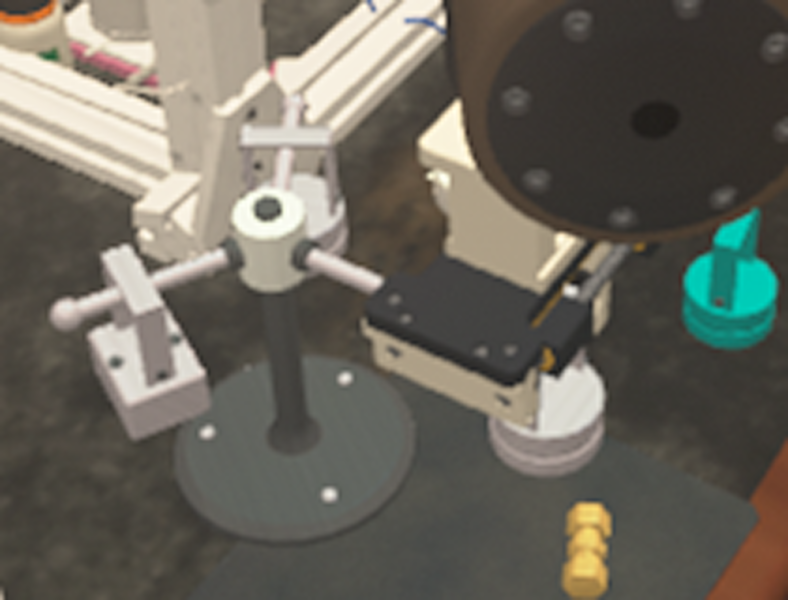

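```bash
python3 -m crank '[[[0.3,0,0,0],[0.8,0,0,0],[1.3,0,0,0],[1.8,0,0,0],[2.3,0,0,0],[2.8,0,0,0],[3.2,0,0,0],[3.5,0,0,0],[3.65,0,0,0],[3.65,0,0,0],[3.65,0,0,0]]]'
python3 -m crank '[[[0,0,0.2,0],[0,0,0.4,0],[0,0,0.6,0],[0,0,0.7,0],[0,0,0.7,0],[0,0,0.7,0]]]'
python3 - <<'E'
from h import *
s=arm.get_state();print(s["eef_pos"],s["force"],s["moment"])
E
```

```text
t: 15.38
eef_pos: [0.5311, 0.0743, 0.1629]
ee_rot: [-3.142, 0.0, 0.0]
force: [0.2, -0.3, -2.9]
width: 0.0496
gripper_force: 40.0
t: 16.12
eef_pos: [0.5315, 0.0744, 0.1454]
ee_rot: [-3.142, -0.0, 0.0]
force: [-0.7, -0.3, -3.0]
width: 0.0501
gripper_force: 40.0
[0.53147085 0.07436566 0.14542855] [-0.66737013 -0.28485931 -2.97381644] [ 0.01566734 -0.07307116 -0.01405112]
```

Not yet in contact (force still −3 N); creep down.

```bash
python3 -m crank '[[[0,0,0.04,0],[0,0,0.06,0],[0,0,0.06,0]]]'
python3 -m crank '[[[0,0,0.02,0],[0,0,0.04,0],[0,0,0.04,0]]]'
```

```text
t: 16.5
eef_pos: [0.5313, 0.0743, 0.1438]
ee_rot: [3.142, 0.0, 0.0]
force: [-0.8, 0.3, -4.0]
width: 0.0498
gripper_force: 40.0
t: 16.88
eef_pos: [0.5314, 0.0743, 0.1428]
ee_rot: [3.142, -0.0, 0.0]
force: [-0.3, 0.5, -3.0]
width: 0.0496
gripper_force: 40.0
```

```bash
python3 -m crank '[[[0,0,0.03,0],[0,0,0.03,0],[0,0,0.03,0]]]'
python3 -m crank '[[[0,0,0.03,0],[0,0,0.03,0],[0,0,0.03,0]]]'
```

```text
t: 17.25
eef_pos: [0.5315, 0.0743, 0.1426]
ee_rot: [-3.142, -0.001, 0.0]
force: [-3.3, 0.9, 6.6]
width: 0.05
gripper_force: 40.0
t: 17.62
eef_pos: [0.5315, 0.0743, 0.1426]
ee_rot: [-3.141, -0.001, 0.001]
force: [-6.0, 0.8, 10.5]
width: 0.0502
gripper_force: 40.0
```

```bash
python3 -m crank '[[[0,0,-0.03,0],[0,0,-0.03,0]]]'
python3 -m crank '[[[0,0,0,0],[0,0,0,0],[0,0,0,0],[0,0,0,0],[0,0,0,0],[0,0,0,0]]]' 0.25 10
python3 - <<'E'
from h import *
s=arm.get_state();im,d=arm.grab_frame("wrist");save("w5",im);print(s["width"],s["force"])
E
```

```text
t: 17.88
eef_pos: [0.5315, 0.0743, 0.1426]
ee_rot: [-3.142, -0.001, 0.001]
force: [-4.5, -0.2, 6.7]
width: 0.0496
gripper_force: 40.0
t: 18.62
eef_pos: [0.5314, 0.0743, 0.142]
ee_rot: [3.142, -0.0, 0.0]
force: [-0.0, -0.3, 0.2]
width: 0.0659
gripper_force: 0.0
0.06589146223365751 [-0.02162888 -0.27900672  0.18354742]
```

View pics/w5.png

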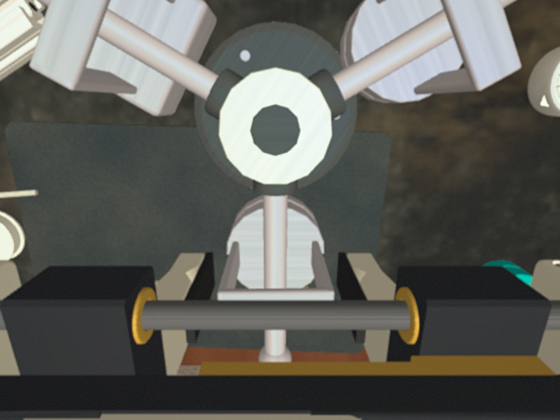

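```bash
python3 -m crank '[[[0,0,-0.2,0],[0,0,-0.6,0],[0,0,-1.1,0],[0,0,-1.8,0],[0,0,-2.6,0],[0,0,-3.4,0],[0,0,-4.2,0],[0,0,-5,0],[0,0,-5,0],[0,0,-5,0]]]'
python3 -m crank '[[[0,-0.5,0,0],[0,-2,0,0],[0,-4,0,0],[0,-6,0,0],[0,-8,0,0],[0,-9,0,0],[0,-9,0,0],[0,-9,0,0],[0,-9,0,0],[0,-9,0,0]]]'
python3 m.py; cat > n.py <<'E'
from h import *
for n in ("top","side"):
    im,d=arm.grab_frame(n)
    if n=="side": c=im[180:340,120:330];cv2.imwrite("pics/s6_%.1f.png"%arm.get_state()["t"],cv2.resize(c[:,:,::-1],(788,600),interpolation=cv2.INTER_CUBIC))
    P=cloud(n,d).reshape(-1,3)
    q=P[(np.hypot(P[:,0]-.53,P[:,1]-.0745)<.06)&(P[:,2]>.08)]
    t=q[(q[:,2]>.176)&(q[:,2]<.19)&(q[:,0]<.57)];b=q[q[:,2]<.14]
    print(n,"strip",len(t),cv2.minAreaRect(t[:,:2].astype(np.float32)*1000),"disc",np.percentile(b,[1,99],axis=0).round(4).tolist())
E
python3 n.py; ls pics
```

```text
t: 19.92
eef_pos: [0.531, 0.0743, 0.267]
ee_rot: [-3.141, 0.0, 0.0]
force: [-0.2, 0.3, -1.1]
width: 0.0656
gripper_force: 0.0
t: 21.18
eef_pos: [0.5314, 0.2985, 0.2674]
ee_rot: [-3.141, -0.0, -0.001]
force: [-0.1, -0.8, -0.2]
width: 0.0657
gripper_force: 0.0
21.175 [0.53144995 0.29853875 0.26738493] [-1.79982677e+02 -1.83144922e-02 -4.23477021e-02]
top hub 317 [606.3  75.3] [37.4 35.3]
  br -60 135 0.117 mean ang -0.15 line -60.3
  br 60 120 0.117 mean ang -0.22 line 60.83
  br 180 367 0.117 mean ang -0.06 line -0.37
side hub 133 [599.8  72.1] [23.6 37.7]
  br -60 68 0.117 mean ang 4.47 line -59.98
  br 60 13 0.116 mean ang 2.83 line 58.9
  br 180 289 0.112 mean ang -2.8 line -1.04
wrist no hub
top strip 279 ((529.0675659179688, 75.35720825195312), (62.95937728881836, 48.75920867919922), 35.31752395629883) disc [[0.5032, 0.0472, 0.0983], [0.5585, 0.1002, 0.1368]]
side strip 177 ((526.0018920898438, 78.41925048828125), (46.49885177612305, 52.85078811645508), 56.07809066772461) disc [[0.5025, 0.0504, 0.0955], [0.5553, 0.1037, 0.1365]]
s4.png
s6_21.4.png
side1.png
side_21.2.png
side_5.8.png
side_7.5.png
top1.png
top_21.2.png
top_5.8.png
top_7.5.png
topcrop.png
w1.png
w3.png
w5.png
wrist_21.2.png
wrist_5.8.png
wrist_7.5.png
```

```bash
python3 -m crank '[[[0,0,0,0],[0,0,0,0],[0,0,0,0],[0,0,0,0],[0,0,0,0],[0,0,0,0],[0,0,0,0],[0,0,0,0],[0,0,0,0],[0,0,0,0]]]'; python3 n.py; cp pics/s6_22*.png pics/last.png
```

```text
t: 22.68
eef_pos: [0.5313, 0.2993, 0.2671]
ee_rot: [-3.142, -0.0, 0.0]
force: [0.5, -0.0, 0.3]
width: 0.0662
gripper_force: 0.0
top strip 278 ((528.2868041992188, 74.53175354003906), (59.531768798828125, 49.772945404052734), 38.22248840332031) disc [[0.5033, 0.0471, 0.0986], [0.559, 0.1005, 0.137]]
side strip 181 ((528.6519165039062, 76.5889663696289), (47.946678161621094, 62.32403564453125), 55.58311462402344) disc [[0.5024, 0.051, 0.0955], [0.555, 0.1039, 0.1363]]
```

View pics/last.png

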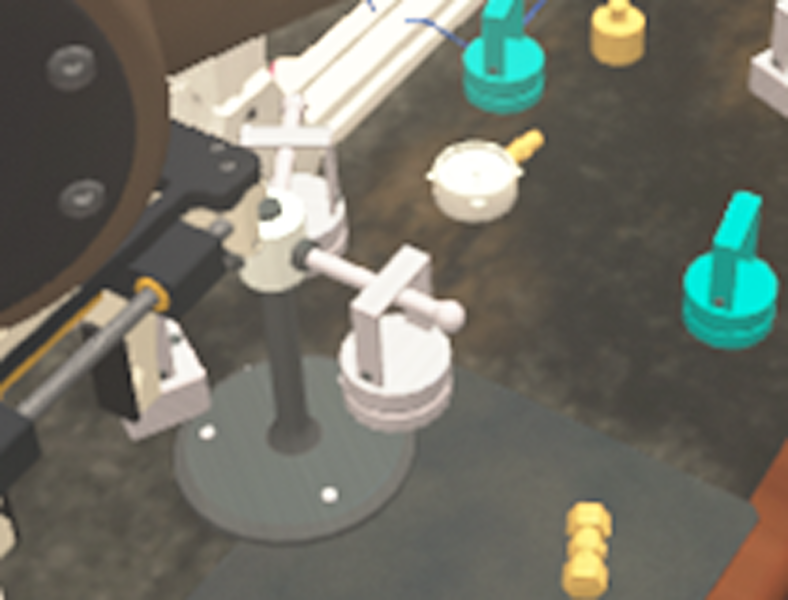

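The grey round weight hangs level and still by its stirrup (about 395,340) on the forward-pointing branch, whose ball is at (452,315). The gripper is well clear.

```bash
python3 -c "
from station import arm
print(arm.job_done())"
```

```text
the job is handed in; nothing more can be done
None
```

The rack's empty branch now points straight to the front edge (within about half a degree), the round weight hangs freely and at rest on it by its stirrup, the rectangular weight was left untouched, and the job was handed in after about 23 s.

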